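# Pull the filter cassette from a bench dust extractor

### The job

Take the filter out of the bench dust extractor for inspection: first slide the black damper grip along its track until the white line on it is level with the green index tab beside the track, then pinch the two orange catches on the sides of the filter cassette together and lift the cassette straight up out of its well. Finish while still holding it still and upright by the pinched catches, its bottom at least 5 cm above the extractor's top, with the damper left at the tab. Do not disturb the other things on the bench.

Things in the scene. Friction and masses are not known exactly. Their poses are not given: they have to be found in the camera images.
- extractor: Fixed light grey dust-extractor housing with a purple band, 200 (x) x 360 (y) x 100 (z) mm. Origin: centre of its underside, on the bench; its flat top (the deck) is at z 100 mm. Axes along its sides. In its frame the cassette's well is centred at x 0, y -110 mm; the aluminium damper track runs along y at x 0, from y -5 to 165 mm, 40 mm wide, 14 mm above the deck.
- damper_top (a point): Centre of the top of the black damper grip, marked with a white line along x. The grip is 28 (x) x 20 (y) x 40 (z) mm, its top 54 mm above the deck; it slides only along the extractor's y, needs about 1.5 N, has no spring and stays where it is left. Axes as the extractor's.
- damper (a joint): Position of the damper grip along its track in m, 0 to 0.12, growing towards the extractor's +y; the grip's centre is at extractor y = 0.020 + this value.
- index: Fixed green index tab on the deck beside the track, 20 (x) x 6 (y) x 14 (z) mm, centred at extractor x +34 mm; origin: centre of its underside, on the deck; axes parallel to the extractor's. The damper grip is at the tab when both have the same extractor y.
- cassette: White filter cassette, 60 (x) x 40 (y) x 115 (z) mm without catches, about 0.23 kg, seated in a 65 mm deep well, its upper 50 mm above the deck. Origin: centre of its underside; axes as the extractor's while seated. Orange sprung catches on its +y and -y sides hook under the well's rim: it lifts only with both pushed in together. 1.5 mm play a side in the well.
- catch_left_pad (a point): Centre of the outer face of the orange finger pad on the cassette's +y side; moves with the catch. Pad 24 mm wide (x), 37 mm tall, 5 to 42 mm above the deck when seated (centre 23.5 mm). The two pads measure 58 mm over their outer faces when free, 46 mm fully pinched.
- catch_right_pad (a point): The same point of the orange pad on the cassette's -y side; same sizes.
- catch_left (a joint): How far the +y catch is pushed in, m: 0 free, 0.006 fully in (stop). It clears the rim from 0.004 (cassette centred) to 0.0055. Spring: 2 N to start, 6.3 N fully in; pinch with 20 to 30 N for a firm hold.
- catch_right (a joint): The same for the -y catch, pushed towards +y.
- jar: Bystander: small closed jar, 34 mm across, 50 mm tall, standing on the deck behind the gap between track and well. Origin: centre of underside.
- brush: Bystander: brush, 160 mm long, lying on the deck along its -x edge.
- magnifier: Bystander: black hand magnifier, lens frame 92 mm across, 145 mm handle end from lens centre, 12 mm tall, lying flat to the right of the extractor. Origin: lens centre, underside.
- specimen_box: Bystander: grey open specimen box 160 x 120 x 60 mm, further right.
- bone: Bystander: brown bone specimen about 140 mm long, 34 mm tall, on a white foam sheet to the left.
- ruler: Bystander: steel scale 200 mm long, 25 mm wide, 5 mm thick, lying flat to the left of the extractor, its length along its own y.
Things that resemble listed ones, but are neither listed nor needed, are in the scene too. Of the things that look like the cassette, the middle-sized one is meant.

How it is judged (in metres and radians):
On the way, in this order (a step that is already met when the one before it is completed fails the run):
1. the damper grip stands at the green tab, the cassette still in its well (y of damper_top in the frame of index between -0.005 and 0.005 m and z of cassette in the frame of extractor below 0.045 m), for 0.2 s.
2. both catches are pinched in while the cassette is still in its well (value of joint each of catch_left, catch_right above 0.004 m and contact force between cassette and the fingers above 2 N and z of cassette in the frame of extractor below 0.05 m), for 0.05 s.
At the end, for the whole second after the job is handed in: The gripper holds the cassette still by its two catches (both pushed in more than 3.5 mm), upright within 15 degrees, its underside more than 40 mm above the deck, touching neither the extractor nor the bystanders; the damper's white line is within 5 mm of the centre of the green tab (y of damper_top in the frame of index between -0.005 and 0.005 m and z of cassette in the frame of extractor above 0.14 m and angle between cassette's own z axis and vertical below 0.26 rad and value of joint each of catch_left, catch_right above 0.0035 m and contact force between cassette and the fingers above 2 N and contact force between cassette and extractor below 0.1 N and contact force between cassette and jar below 0.1 N and contact force between cassette and brush below 0.1 N and contact force between cassette and magnifier below 0.1 N and contact force between cassette and specimen_box below 0.1 N and contact force between cassette and bone below 0.1 N and contact force between cassette and ruler below 0.1 N and linear speed of cassette below 0.03 m/s); the arm keeps its last pose, push and grip.
It fails at once if a bystander (jar, brush, magnifier, specimen box, bone or ruler) is shifted by more than 30 mm (distance of any of jar, brush, magnifier, specimen_box, bone, ruler from where it was at the start of the episode above 0.03 m).
It also fails if it takes over 48 s, if anything falls off the work surface, if the arm or the gripper's body presses on something with over 40 N, if the wrist force passes 120 N, or if a joint passes its speed limit or range.

### The arm

A 7-joint arm with a two-finger parallel gripper is mounted at the origin on the work surface. World frame = base frame: x ahead of the robot, y to its left, z up, the work surface at z = 0. Lengths are in mm, angles in rad, forces in N, time in s.
With the tool pointing down it reaches from about 400 to 850 mm from the base axis. Payload 4.4 kg.
Tool frame: the origin (TCP) lies midway between the tips of the shut fingers; the grasp point (between the pads) lies arm.grip_depth behind it (arm.grip_depth is the distance from the TCP to the grasp point, in mm); z points along the fingers, y is the line along which they close (so a half turn about z gives the same grasp; the last joint's range is limited). The gripper opens to 94 mm and grips with 3 to 60 N. Pads are 16 mm wide; open, the fingers measure 119 mm over their backs; the gripper's body (75 mm by 177 mm) begins 78 mm behind the grasp point.
Start: joints at [-1.24, 0.628, 0.038, 1.517, -0.027, 0.996, -0.02], TCP at [251.182, 599.521, 205.478] pointing down, gripper open.
Joint ranges: [-3.06, 3.06], [-0.37, 2.12], [-1.25, 1.32], [0.18, 2.47], [-1.1, 4.24], [0.23, 1.98], [-2.94, 2.94]. Speed limits (rad/s): [2.57, 2.57, 3.14, 3.14, 3.14, 3.14, 3.14].

### API

Orientations are given as a 3x3 rotation matrix whose columns are the frame's x, y, z axes.
In Python, from rig import arm gives the robot as it stands. The module is installed in compiled form; this text tells all that it offers. Calls block until the motion is done:
- arm.goto(position, orientation): joint-space move of the TCP to a pose.
- arm.movel(position, max_speed=150, rotation=None): straight line of the TCP; rotation=None keeps the orientation; max_speed is the mean speed in mm/s.
- arm.move_j(angles): joint-space move.
- arm.gripper_to(opening): finger opening in mm; the grip force is fixed at half the most; returns when the fingers have stopped.
- arm.wait(seconds).
- arm.ik(position, orientation): joint angles nearest the present ones, or None.
- arm.get_state(): the state.
- arm.read_camera(name): name is "scene" or "top" or "wrist"; returns a dict with "image" (480x640x3 uint8, red, green, blue), "depth" (480x640 float32, mm along the optical axis (not along the pixel's ray), 0 where there is no reading), "camera_matrix" (3x3 intrinsics, pixels), "rvec" (rotation vector, rad) and "tvec" (3), from world to camera coordinates, as OpenCV has them. Camera axes: x right, y down, z forward; pixel columns grow to the right and rows downward; lengths in mm; the calibration is good to about 2 mm. A picture is of the moment at which its call begins.
A pose or a line that the arm cannot do raises arm.Unreachable and nothing moves.
- arm.sign_off(): hands the job in; it is judged then, once.
The state is a dict: "time": time; "joints": joint angles; "qd": joint speeds; "joint_efforts": joint torques, N m; "tool_pos": TCP position; "ee_rot": TCP orientation; "ft_force": force on the tool from outside, world axes, zero at the start; "torque": the same for the moment, N m; "opening": finger opening in mm; "gripper_force": force on a finger pad.
Only numpy, scipy, OpenCV 4.12 (cv2) and the standard library are available. Lean on these libraries where they do the work, as an engineer would, in place of code of your own. Each camera call takes 0.05 s, during which the arm holds its last target. There are 200 camera calls.

## Working session

There is one attempt and no reset: what is moved stays moved. The work goes in short steps, each a Python script; the robot and the scene stay as the last script left them, time stands still between calls to the robot, and variables do not carry over. Pictures are saved under pics/ and viewed, at most 10 in all, crops included, and the job is handed in when it is done.

```bash
mkdir -p pics; cat > h.py <<'E'
import numpy as np, cv2
from rig import arm
def snap(n,save):
    c=arm.read_camera(n); cv2.imwrite(f'pics/{save}.png',c['image'][:,:,::-1]); np.savez(f'pics/{save}.npz',**c); return c
def world(c,u,v,d=None):
    if d is None: 
        p=c['depth'][int(v)-1:int(v)+2,int(u)-1:int(u)+2]; d=np.median(p)
    K=c['camera_matrix']; R=cv2.Rodrigues(np.array(c['rvec'],float))[0]
    pc=np.array([(u-K[0,2])/K[0,0]*d,(v-K[1,2])/K[1,1]*d,d])
    return R.T@(pc-np.array(c['tvec']).ravel())
E
python3 - <<'E'
from h import *
for n in('scene','top'):
    c=snap(n,n+'0'); print(n,c['camera_matrix'].tolist(),c['tvec'],c['rvec'])
print(arm.grip_depth,arm.get_state())
E
```

```text
scene [[462.01121639501133, 0.0, 322.6867699104546], [0.0, 462.01121639501133, 245.72907061222116], [0.0, 0.0, 1.0]] [-372.16947386 -204.25678246 1413.86677995] [ 2.33556943  0.78786616 -0.29985975]
top [[517.1434867141542, 0.0, 311.93266423617547], [0.0, 517.1434867141542, 240.74136169664], [0.0, 0.0, 1.0]] [ -38.18357876  507.43699904 1328.16193783] [ 2.16730643 -2.1528364   0.15582005]
18.8 {'time': 0.1, 'joints': array([-1.23980508,  0.62922766,  0.03843539,  1.51823418, -0.0269822 ,
        0.99626457, -0.01998316]), 'qd': array([-0.00115593, -0.00091044, -0.00063591, -0.00220719,  0.00100927,
       -0.00036865,  0.00203649]), 'joint_efforts': array([ 3.68719702e-03, -5.50792909e+01,  1.14760078e+00, -1.87119842e+01,
       -5.21379907e-02,  1.92001497e-02,  7.12186329e-05]), 'tool_pos': array([250.95088286, 598.98692627, 204.67354112]), 'ee_rot': array([[-9.22319283e-01,  3.86428229e-01, -6.03145004e-04],
       [ 3.86428699e-01,  9.22318065e-01, -1.49930530e-03],
       [-2.30823598e-05, -1.61591073e-03, -9.99998694e-01]]), 'ft_force': array([-0.23759141,  0.0026703 , -0.14662407]), 'torque': array([ 0.00945334, -0.02750194,  0.0019131 ]), 'gripper_force': 0.0, 'opening': 94.08817568244733}
```

View pics/top0.png

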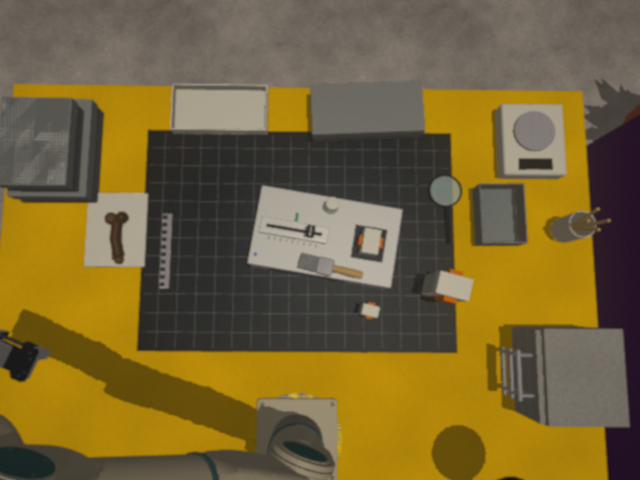

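View pics/scene0.png

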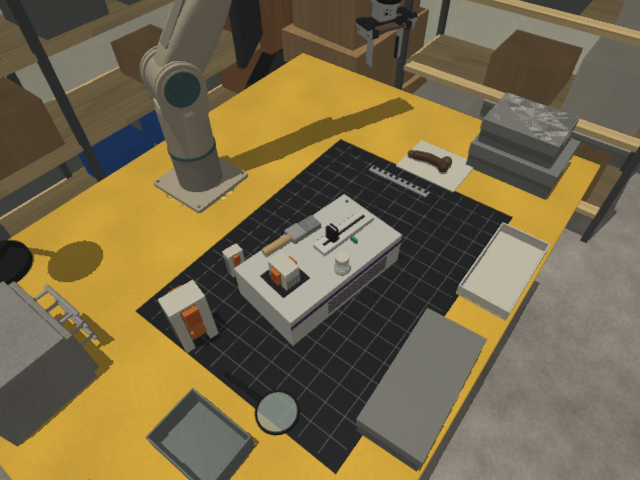

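The top view has three cassette look-alikes: (371,241) seated in the well and middle-sized, (370,311) small on the mat, and (449,286) large on the bench. I choose (371,241), and I'll check it in a close crop.

```bash
python3 - <<'E'
from h import *
i=cv2.imread('pics/top0.png')[180:295,245:405]
cv2.imwrite('pics/crop1.png',cv2.resize(i,None,fx=5,fy=5,interpolation=cv2.INTER_CUBIC))
E
```

```text
(no output)
```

View pics/crop1.png

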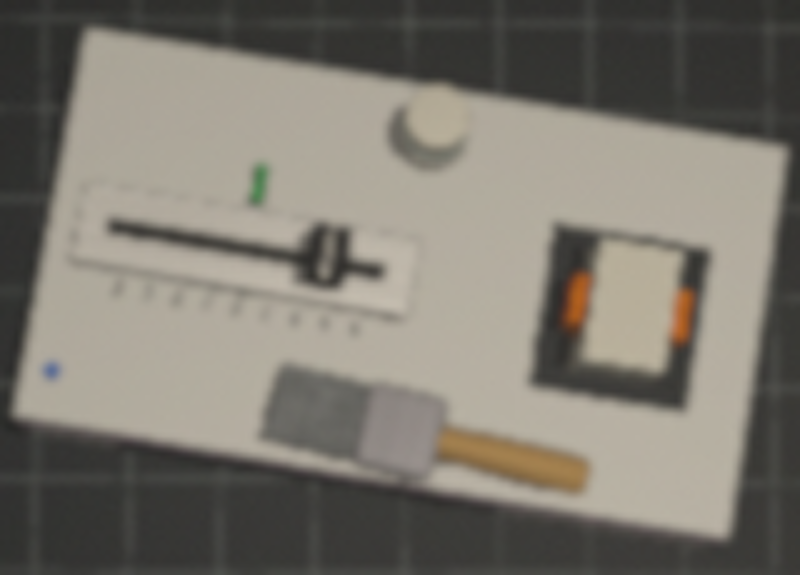

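The crop confirms it. The middle-sized cassette with orange pads sits in the dark well at about (371,241) full-frame. The grip's white line is at crop (325,257), the green tab at crop (259,184), and the deck corners are clear. Next I compute the poses by intersecting rays with known heights.

```bash
cat >> h.py <<'E'
def onz(c,u,v,z):
    a=world(c,u,v,500.);b=world(c,u,v,1500.); return a+(b-a)*(z-a[2])/(b[2]-a[2])
E
python3 - <<'E'
from h import *
c=np.load('pics/top0.npz')
f=lambda x,y,z: onz(c,(x+.5)/5-.5+245,(y+.5)/5-.5+180,z)
P=np.array([f(*p,100) for p in[(84,26),(788,147),(732,542),(14,416)]])
# ext coords (+x up image, +y left)
L=np.array([(100,180),(100,-180),(-100,-180),(-100,180)],float)
mu=P[:,:2].mean(0);H=L.T@(P[:,:2]-mu);U,S,V=np.linalg.svd(H);R=(V.T@np.diag([1,np.linalg.det(V.T@U.T)])@U.T)
print('corners',P.round(1).tolist());print('res',((P[:,:2]-mu)@R-L).round(1).tolist())
print('centre',mu,'yaw',np.arctan2(R[1,0],R[0,0]))
for n,p in dict(grip=(325,257,154),tab=(259,186,114),cas=(633,306,150),padL=(577,300,142),padR=(683,316,142),jar=(438,117,150)).items():
    q=f(*p); print(n,q.round(1),((q[:2]-mu)@R).round(1))
print('deck depth z',[world(c,*p).round(1).tolist() for p in[(340,240),(290,200),(371,241),(310,231)]])
np.savez('ext.npz',mu=mu,R=R)
E
```

```text
corners [[641.0, 95.1, 100.0], [581.7, -261.8, 100.0], [382.3, -230.6, 100.0], [442.4, 126.1, 100.0]]
res [[1.0, 1.7], [0.4, -0.1], [-1.4, -1.7], [-0.0, 0.1]]
centre [511.84906784 -67.80058489] yaw -0.16341829392379761
grip [515.4 -27.5 154. ] [-3.  40.4]
tab [556.9   5.3 114. ] [32.6 79.5]
cas [ 493.3 -176.1  150. ] [  -0.7 -109.8]
padL [ 497.1 -149.9  142. ] [ -1.2 -83.4]
padR [ 489.7 -201.3  142. ] [  -0.2 -135.4]
jar [585.2 -82.  150. ] [74.7 -2. ]
deck depth z [[501.3, -104.2, 100.0], [602.2, 22.1, 101.0], [492.8, -175.5, 150.5], [515.1, -28.4, 156.0]]
```

```bash
cat >> h.py <<'E'
try:
    e=np.load('ext.npz'); MU,RE=e['mu'],e['R']
    ROT=np.column_stack([np.r_[-RE[:,0],0],np.r_[RE[:,1],0],[0,0,-1.]])
    def W(x,y,z): return np.r_[MU+RE@np.array([x,y]),z]
    def E_(q): return (np.array(q[:2])-MU)@RE
except FileNotFoundError: pass
E
python3 - <<'E'
from h import *
print(ROT.round(3).tolist())
arm.goto(W(0,60,330),ROT); arm.wait(.3)
snap('wrist','w1'); s=arm.get_state(); print(s['time'],s['tool_pos'],s['joints'].round(2))
E
```

```text
[[-0.987, 0.163, 0.0], [0.163, 0.987, 0.0], [0.0, 0.0, -1.0]]
2.8583 [521.64072597  -8.36827399 329.92130445] [-0.24  0.33  0.28  1.7  -0.1   1.13  1.48]
```

View pics/w1.png

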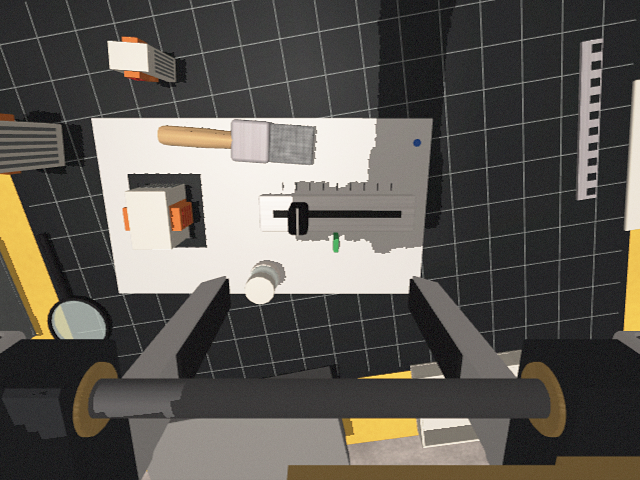

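The wrist view shows the deck corners at (93,119), (433,118), (424,293) and (119,293), the grip at about (298,218) and the tab at (336,242). The cassette top is at about (155,220). I'll enlarge the grip and tab area.

```bash
python3 - <<'E'
from h import *
i=cv2.imread('pics/w1.png')[170:270,255:365]
cv2.imwrite('pics/crop2.png',cv2.resize(i,None,fx=6,fy=6,interpolation=cv2.INTER_CUBIC))
E
```

```text
(no output)
```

View pics/crop2.png

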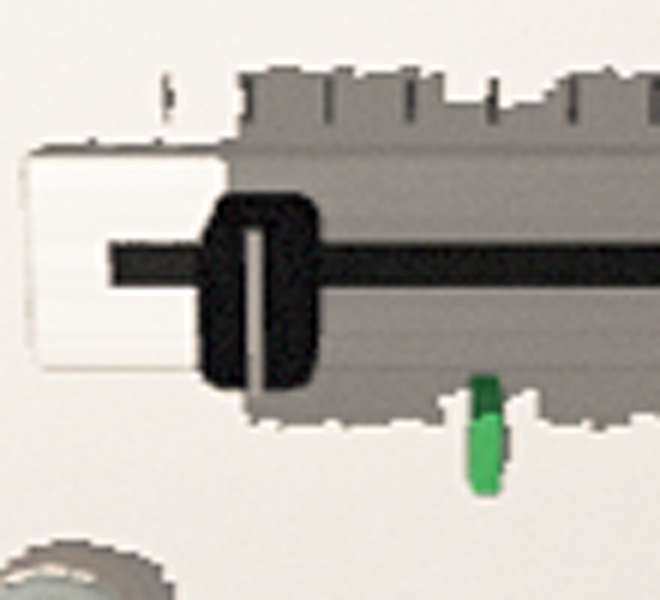

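The crop shows the white line at crop x≈255 and the tab at crop x≈486. Next I compute both in the extractor frame.

```bash
python3 - <<'E'
from h import *
c=np.load('pics/w1.npz')
f=lambda x,y,z: onz(c,(x+.5)/6-.5+255,(y+.5)/6-.5+170,z)
for n,p in dict(l0=(254,232,154),l1=(255,375,154),tab0=(485,380,114),tab1=(485,490,114),trk=(30,260,114)).items(): print(n,E_(f(*p)).round(1))
P=np.array([E_(onz(c,*p,100)) for p in[(93,119),(433,118),(424,293),(119,293)]]);print(P.round(1).tolist(),P.mean(0))
# cassette top corners via depth
R=cv2.Rodrigues(c['rvec'])[0]
d=c['depth'];v,u=np.mgrid[100:300,90:430];K=c['camera_matrix'];dd=d[100:300,90:430]
X=np.stack([(u-K[0,2])/K[0,0]*dd,(v-K[1,2])/K[1,1]*dd,dd],-1)
Wd=(X-c['tvec'].ravel())@R
e=np.concatenate([(Wd[...,:2]-MU)@RE,Wd[...,2:]],-1).reshape(-1,3)
def box(n,m): q=e[m];print(n,len(q),np.percentile(q,[2,50,98],axis=0).round(1).tolist())
box('cas',(e[:,2]>146)&(e[:,2]<156)&(e[:,1]<-70)&(abs(e[:,0])<45))
box('grip',(e[:,2]>150)&(e[:,2]<160)&(e[:,1]>10)&(abs(e[:,0])<25))
box('tab',(e[:,2]>109)&(e[:,2]<119)&(e[:,1]>60)&(e[:,1]<100)&(e[:,0]>23)&(e[:,0]<50))
col=c['image'][100:300,90:430].reshape(-1,3).astype(int)
box('orange',(col[:,0]>col[:,2]+90)&(e[:,1]<-60)&(e[:,1]>-160)&(e[:,2]>100)&(abs(e[:,0])<40))
E
```

```text
l0 [-13.5  40. ]
l1 [10.5 39.8]
tab0 [21.7 79.9]
tab1 [42.9 80.2]
trk [-0.8 -3.1]
[[-98.6, -176.9], [-100.0, 181.9], [99.7, 187.9], [100.0, -178.2]] [0.30080777 3.67372888]
cas 2423 [[-28.8, -128.1, 147.9], [-0.9, -108.3, 149.9], [28.6, -89.3, 151.4]]
grip 526 [[-13.4, 29.9, 150.8], [-0.8, 39.9, 154.2], [12.6, 48.8, 156.2]]
tab 86 [[24.1, 77.2, 109.5], [33.1, 79.6, 113.9], [42.6, 81.9, 115.7]]
orange 394 [[-12.0, -136.9, 109.1], [-2.0, -86.3, 141.7], [11.5, -80.2, 143.8]]
```

```bash
python3 - <<'E'
from h import *
arm.goto(W(-.5,39.8,190),ROT); arm.gripper_to(50)
arm.movel(W(-.5,39.8,124),80)
s=arm.get_state();print(s['ft_force'].round(1),s['opening'])
arm.gripper_to(15); s=arm.get_state();print(s['opening'],s['gripper_force'],s['ft_force'].round(1))
arm.movel(W(-.5,80,124),40); arm.wait(.3)
s=arm.get_state();print(s['time'],E_(s['tool_pos']),s['ft_force'].round(1))
arm.gripper_to(50); arm.movel(W(-.5,80,200),120)
arm.movel(W(-.5,45,330),200);arm.wait(.2)
c=snap('wrist','w2'); print(arm.get_state()['time'])
i=cv2.imread('pics/w2.png')[100:300,80:440]
cv2.imwrite('pics/crop3.png',cv2.resize(i,None,fx=2.2,fy=2.2,interpolation=cv2.INTER_CUBIC))
E
```

```text
[-0.9  1.2  0.1] 50.13262845394279
19.252843803534436 30.000485479831696 [-0.2 -0.9  2.3]
7.3167 [-0.37602227 81.40948418] [-1.3  0.   4.7]
9.8333
```

View pics/crop3.png

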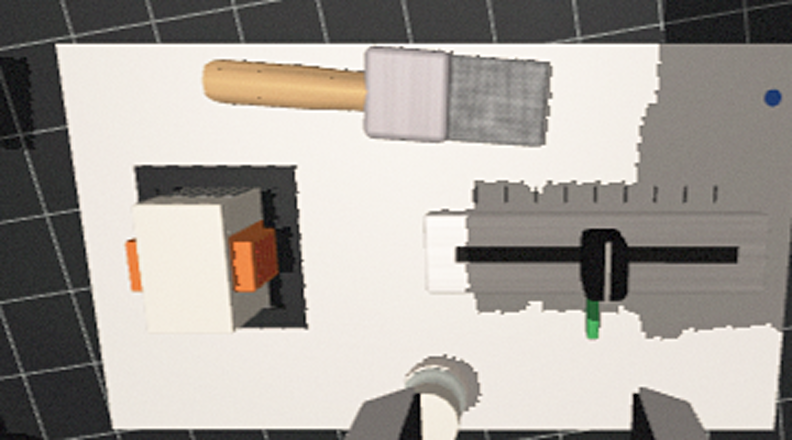

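The crop shows the white line at crop x≈608 and the tab at about (592,325). The apparent offset includes parallax, so I measure both at their own heights.

```bash
cat > m.py <<'E'
from h import *
def meas(c,cy=None):
    R=cv2.Rodrigues(c['rvec'])[0];K=c['camera_matrix'];d=c['depth'];v,u=np.mgrid[:480,:640]
    X=np.stack([(u-K[0,2])/K[0,0]*d,(v-K[1,2])/K[1,1]*d,d],-1)
    Wd=(X-np.array(c['tvec']).ravel())@R
    e=np.concatenate([(Wd[...,:2]-MU)@RE,Wd[...,2:]],-1).reshape(-1,3)
    col=c['image'].reshape(-1,3).astype(int)
    def box(n,m): q=e[m];print(n,len(q),np.percentile(q,[2,50,98],axis=0).round(1).tolist())
    g=(e[:,2]>150)&(e[:,2]<159)&(e[:,1]>10)&(e[:,1]<150)&(abs(e[:,0])<20)
    box('grip',g); box('line',g&(col.sum(1)>200))
    box('tab',(col[:,1]>col[:,0]+40)&(e[:,2]>108)&(e[:,2]<120)&(e[:,1]>50)&(e[:,1]<110)&(e[:,0]>15)&(e[:,0]<50))
    box('cas',(e[:,2]>146)&(e[:,2]<156)&(e[:,1]<-70)&(e[:,1]>-150)&(abs(e[:,0])<45))
E
python3 - <<'E'
from m import *
meas(np.load('pics/w2.npz'))
E
```

```text
grip 541 [[-13.6, 72.5, 150.5], [-1.1, 81.7, 154.3], [12.7, 91.3, 156.2]]
line 89 [[-13.3, 73.3, 151.8], [0.4, 82.7, 155.0], [13.4, 84.2, 156.4]]
tab 86 [[24.4, 77.6, 112.2], [33.6, 80.0, 114.1], [42.9, 82.5, 115.8]]
cas 2452 [[-29.3, -128.0, 147.2], [-1.3, -108.4, 150.0], [28.8, -89.4, 151.5]]
```

The grip is about 2 mm past the tab, matching the TCP reading of 81.4 against 80 commanded. I'll nudge it back and verify, then approach the cassette.

```bash
python3 - <<'E'
from m import *
arm.movel(W(-.5,80.5,190),250); arm.movel(W(-.5,80.5,124),120)
print(E_(arm.get_state()['tool_pos']))
arm.gripper_to(15); arm.movel(W(-.5,78.6,124),40); arm.wait(.2)
print(E_(arm.get_state()['tool_pos']))
arm.gripper_to(50); arm.movel(W(-.5,80,200),150); arm.movel(W(-.5,0,300),200); arm.wait(.3)
c=snap('wrist','w3'); meas(c)
arm.gripper_to(84); arm.movel(W(-.5,-109,200),200); arm.wait(.2)
s=arm.get_state(); print(s['time'],E_(s['tool_pos']),s['tool_pos'][2],s['opening'])
c=snap('wrist','w4')
E
```

```text
[ 0.37118565 80.42310751]
[-0.3340242 78.7219169]
grip 631 [[-13.5, 69.9, 150.8], [-1.1, 78.5, 154.3], [13.2, 88.3, 156.2]]
line 99 [[-13.1, 78.3, 153.4], [-0.1, 79.8, 155.2], [13.4, 81.4, 156.8]]
tab 116 [[24.0, 76.7, 109.2], [33.2, 79.2, 113.9], [42.9, 82.5, 115.3]]
cas 2806 [[-29.4, -128.1, 147.8], [-1.7, -108.6, 150.0], [28.1, -89.5, 151.5]]
16.5333 [   0.1372873  -107.98447304] 200.74705077800223 83.81685079440582
```

View pics/w4.png

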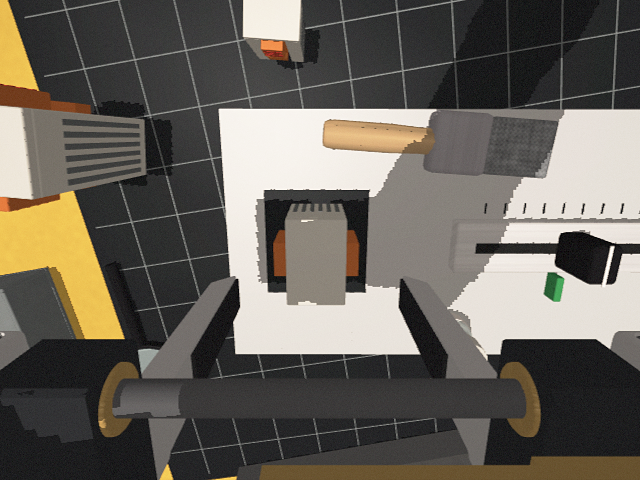

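The cassette sits midway between the fingers: cassette centre is at column 316 and finger centre at 319. The damper line reads 79.8 against about 79.6 for the tab. Next I descend and pinch.

```bash
python3 - <<'E'
from m import *
arm.movel(W(-.5,-109.3,108),100); arm.wait(.2)
s=arm.get_state(); print(E_(s['tool_pos']),s['tool_pos'][2],s['ft_force'].round(1))
arm.gripper_to(40); arm.wait(.3)
s=arm.get_state(); print(s['time'],E_(s['tool_pos']),s['opening'],s['gripper_force'],s['ft_force'].round(1),s['torque'].round(2))
c=snap('wrist','w5')
E
```

```text
[  -0.10982993 -109.32989033] 108.52839733163741 [-0.1 -1.   0. ]
18.8667 [  -0.41374115 -109.52732835] 42.69504330085385 30.005200803279877 [-1.7 -0.6  5.7] [0.04 0.34 0.05]
```

```bash
python3 - <<'E'
from m import *
x,y=-.5,-109.3
for z in (114,122):
    arm.movel(W(x,y,z),20); s=arm.get_state(); print(z,s['tool_pos'][2].round(1),s['opening'],s['gripper_force'],s['ft_force'].round(1),E_(s['tool_pos']))
c=snap('wrist','w6'); print(s['time'])
E
```

```text
114 113.9 42.52900570026557 29.962592124938965 [ 0.5  0.3 -1.3] [  -0.57884429 -109.18185237]
122 122.1 42.62158986869789 29.96261090040207 [ 0.1 -1.  -0.9] [  -0.43861454 -109.29378005]
19.9167
```

View pics/w6.png

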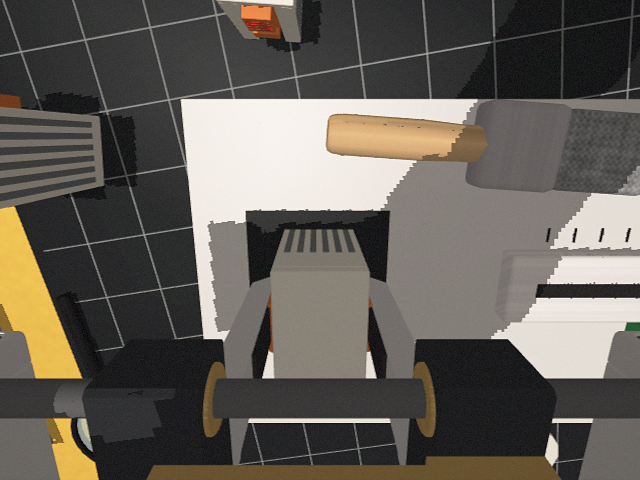

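The cassette is pinched between the fingers at columns 270–370, and there is no jam force. I continue lifting.

```bash
python3 - <<'E'
from m import *
x,y=-.5,-109.3
arm.movel(W(x,y,180),40); s=arm.get_state(); print(s['opening'],s['gripper_force'],s['ft_force'].round(1))
arm.movel(W(x,y,248),60); arm.wait(.6)
s=arm.get_state(); print(s['time'],s['opening'],s['gripper_force'],s['ft_force'].round(1),s['tool_pos'])
c=snap('scene','s2'); i=cv2.imread('pics/s2.png')[170:370,180:440]
cv2.imwrite('pics/crop4.png',cv2.resize(i,None,fx=3,fy=3,interpolation=cv2.INTER_CUBIC))
E
```

```text
42.74348163404366 29.96266007423401 [ 0.1 -0.6 -2.4]
23.45 42.67486845531689 29.962599277496338 [-0.  -0.8 -2. ] [ 493.58410877 -175.57030861  248.00416987]
```

View pics/crop4.png

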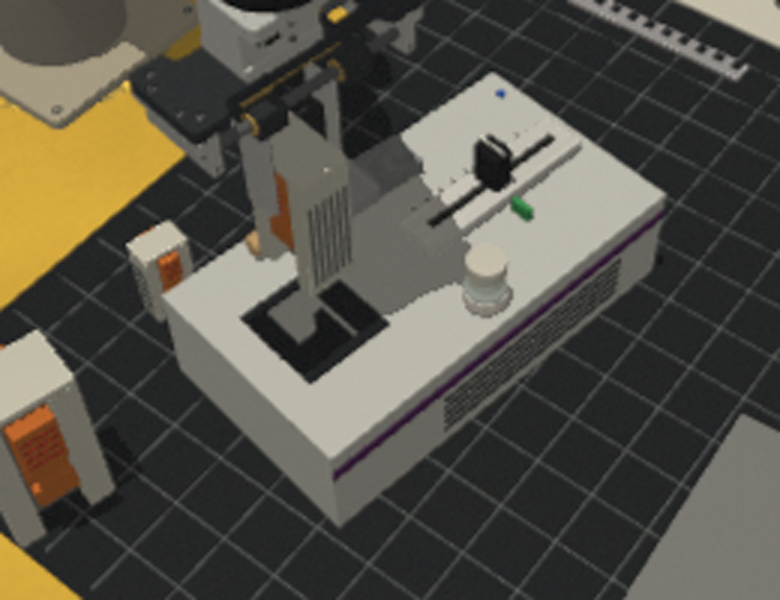

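The cassette hangs upright and clear of the well (crop (310,215)), with 2.0–2.4 N on the wrist, about its weight. The damper is at the tab, and the jar and brush haven't moved. I'm handing in.

```bash
python3 -c "
from rig import arm
print(arm.sign_off())"
```

```text
the job is handed in; nothing more can be done
None
```

I handed the job in with the cassette held upright by its pinched catches, its underside about 75 mm above the deck (from the lift height), and the damper's white line measured within about 1 mm of the green tab; no verdict came back.

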